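# Load a greased thrust washer into the keeper jig with a flat lifter

### The job

The brass thrust washer lying on the blade tip of the flat lifter is greased, so do not touch it with the gripper: lift it level on the blade by the orange handle, carry it to the blue jig and set it flat on the two ledges at the open mouth, the blade going down between them. Draw the blade out, then with the blade's tip edge push the washer along under the keeper lips until it bears on the spring stop, press with about 8 N for about a second (never over 15 N), back off slowly and stand the lifter upright on the table again. Leave the tape measure alone.

Things in the scene. Friction and masses are not known exactly. Their poses are not given: they have to be found in the camera images.
- jig: blue fixed jig, two ledges and side walls forming a channel. Origin on the table under the channel's centre line; +x runs along the channel from open mouth to stop, +z up. Ledge tops 98 mm above the table, x = -65 to 75 mm; the gap between ledges is 32 mm wide, open at the mouth and down to 12 mm above the table. Walls 56 mm apart, tops 121 mm up
- jig_drop (a point): point on the channel's centre line level with the ledge tops, at x = -35 mm of the jig, where the washer's centre is best set down; axes as the jig. The channel is open above from x = -65 to 0 mm of the jig; from 0 to 75 mm steel keeper lips overhang it, 12 mm above the ledges, 40 mm apart. A closed dark tool case about 75 mm high lies fixed on the robot's side of the jig
- stop_block: dark steel block across the channel's far end, origin on the table. Its brass screw holds a black-tipped spring plunger facing the mouth, 102 mm above the table. The screw setting varies and is not reported: the tip lies 47 to 71 mm along the jig's x. It yields 1 mm per 8 N over 3 mm, then is solid, and springs back. Before the washer meets it the push takes under 1 N
- knife_grip (a point): centre of the lifter's upright orange handle, 34 x 20 mm (20 mm across the blade), 6 to 80 mm above the lifter's underside; this point is 45 mm above the underside. +x points along the blade to the tip, +z up. The lifter weighs 0.22 kg and stands on a 44 x 50 mm foot and its blade
- knife_tip (a point): middle of the front edge of the lifter's steel blade (22 mm wide, 3 mm thick, underside flush with the lifter's underside), 130 mm ahead of the handle's centre, 1.5 mm above the underside; same axes as the handle
- knife: the lifter as a whole; origin at its underside below the handle's centre, +x to the blade tip, z = 0 when it stands on the table
- washer_center (a point): centre of the brass washer, 50 mm outside, 20 mm hole, 8 mm thick, about 80 g, lying loose on top of the blade about 20 mm behind the tip; this point is half-way up its thickness, z along its axis
- washer: the same washer; origin at the centre of its underside
- tape_measure: yellow tape measure, 38 x 77 x 63 mm, standing by; origin at the underside
Mind the look-alikes: they are no part of the job. Of the things that look like the washer, the smallest one is meant.

How it is judged:
By the outcome, as a careful person would: the job done as asked, in the order asked, and still so for the second after the job is handed in, with the robot touching nothing.
It also fails if it takes over 72 s, if anything falls off the work surface, if the arm or the gripper's body presses on something with over 40 N, if the wrist force passes 120 N, or if a joint passes its speed limit or range.

### The arm

A 7-joint arm with a two-finger parallel gripper is mounted at the origin on a cart in front of the work surface, level with it; the furniture and walls round the work are solid. World frame = base frame: x ahead of the robot, y to its left, z up, the work surface at z = 0. Lengths are in m, angles in rad, forces in N, time in s.
With the tool pointing down it reaches from about 0.4 to 0.85 m from the base axis. Payload 10.4 kg.
Tool frame: the origin (TCP) lies between the finger pads; the fingertips stand 22 mm ahead of it and the grasp point (between the pads) lies 3 mm ahead of it; z points along the fingers, y is the line along which they close (so a half turn about z gives the same grasp; the last joint's range is limited). The gripper opens to 85 mm and grips with 20 to 120 N. Pads are 22 mm wide; open, the fingers measure 114 mm over their backs; the gripper's body (76 mm by 85 mm) begins 54 mm behind the grasp point. The pads swing forward as they close: fully open they stand 13 mm farther back than shut.
Start: joints at [1.141, 0.332, -0.065, 1.46, 0.022, 1.35, -0.088], TCP at [0.247, -0.574, 0.253] pointing down, gripper open.
Joint ranges: [-2.6, 2.6], [-0.5, 2.12], [-1.47, 1.34], [0.16, 2.42], [-1.27, 4.41], [0.06, 2.06], [-2.6, 2.6]. Speed limits (rad/s): [2.22, 2.22, 2.79, 2.79, 3.14, 3.14, 3.14].

### API

Orientations are given as a unit quaternion [x, y, z, w].
In Python, from workcell import manip, camera, ticket, boxes_of, outline_of gives the robot as it stands.
- The arm moves only by the tool carry_out, never from a script. Its argument "deltas" is a list of rows, each a list of 5 numbers: the shift along the tool's x, y, z as a fraction of full scale, then the turn about the tool's z as a fraction of full scale, then the opening, from -1 (shut) to 1 (fully open), so that 0 is half open. In form: [[tx, ty, tz, spin, gripper], ...]. A call has 1 to 20 rows; each row is the pose to reach, as a shift and turn from the pose commanded when the call began, along the tool's axes at that moment; what a row does not reach only later rows make up. Full scale, the value 1, is 150 mm for a shift and 30 degrees for a turn. A row lasts 1/8 s, in which the tool goes at most 62.5 mm and 10.7 degrees, less where a joint would pass 70% of its speed; a pose out of reach is approached as far as the arm can. A call with a number of a shift or a turn outside -1 to 1 is refused whole. A call with a gripper value outside its range is refused whole. The fingers move at their own pace and stop on an object; "force" is the grip in N (left out, the last holds). Time passes only in rows, so rows that repeat a pose let the fingers close. It gives the time, the measured TCP pose, the force, the opening and the grip force at its end, in the units of the state.
- manip.get_obs(): the state, without advancing time (a new reading comes with each control period).
- camera(name): name is "scene" or "top" or "wrist"; returns a dict with "img" (384x512x3 uint8, red, green, blue), "depth" (384x512 float32, m along the optical axis (not along the pixel's ray), 0 where there is no reading), "vertical_fov" (degrees; the focal length in pixels is half the picture's height over the tangent of half this angle, whatever the lens; pixels are square), "cx", "cy" (the principal point, pixels), "k1" (the pictures are not rectified: a ray, as slopes to the right and down, at radius r is drawn at 1 + k1 r^2 times it, then the intrinsics apply), "R" (3x3) and "t" (3): a world point X has camera coordinates R X + t. Camera axes: x right, y down, z forward; pixel columns grow to the right and rows downward; lengths in m; the calibration is good to about 2 mm. A picture is of the moment at which its call begins.
- ticket.hand_in(): hands the job in; it is judged then, once.
Trained networks look in a picture, given as the dict that the camera call returned (one of the last four; its "shot" number tells which), for a name from the list of things; names that differ only in an ending like _2 or _b are one class to them, and where a whole thing is asked for, a point or a joint stands for the part that bears it (a point fixed in the world has none). Each returns a list of dicts, best first, with "conf" (0 to 1); they miss things now and then, are a little off and sometimes report something else, mostly with a low value. They report only what shows in the picture. A call takes as long as a camera call. They do not tell look-alikes from the thing itself.
- boxes_of(query, picture): "position" ([x, y, z] in m, in world coordinates, good to about 4 mm: the middle of the surface that is visible of it).
- outline_of(query, picture): "region" (384x512 bool, what is visible of it).
The state is a dict: "clock": time; "joint_pos": joint angles; "joint_velocities": joint speeds; "tau": joint torques, N m; "position": TCP position; "ee_rot": TCP orientation; "ft_force": force on the tool from outside, world axes, zero at the start; "torque": the same for the moment, N m; "grip_width": opening from 0.0 (shut) to 1.0 (fully open); "grasp_force": force on a finger pad.
Only numpy, scipy, OpenCV 4.12 (cv2) and the standard library are available. Lean on these libraries where they do the work, as an engineer would, in place of code of your own. Each camera call takes 0.05 s, during which the arm holds its last target. There are 200 camera calls.

## Working session

There is one attempt and no reset: what is moved stays moved. The work goes in short steps, Python scripts to look and compute and a tool call to move; the robot and the scene stay as the last step left them, time stands still between calls to the robot, and variables do not carry over. Pictures are saved under pics/ and viewed, at most 10 in all, crops included, and the job is handed in when it is done.

Besides the shell and the picture viewer there is one more tool, called after ">>>" as name([rows], argument=value, ...), one row to a line, values as JSON. carry_out: Moves the arm, as the interface text tells. Its arguments: {"type":"object","properties":{"deltas":{"type":"array","items":{"type":"array","items":{"type":"number"}}},"force":{"type":"number"}},"required":["deltas"]}

```bash
mkdir -p pics
cat > h.py <<'E'
import numpy as np, cv2
from workcell import manip, camera, ticket, boxes_of, outline_of
def cloud(p):
    H,W=p['depth'].shape; f=H/2/np.tan(np.radians(p['vertical_fov'])/2)
    u,v=np.meshgrid(np.arange(W),np.arange(H))
    K=np.array([[f,0,p['cx']],[0,f,p['cy']],[0,0,1.]])
    q=cv2.undistortPoints(np.stack([u,v],-1).reshape(-1,1,2).astype(np.float64),K,np.array([p['k1'],0,0,0,0.])).reshape(H,W,2)
    c=np.dstack([q,np.ones((H,W))])*p['depth'][...,None]
    X=(c-p['t'])@p['R']
    X[p['depth']==0]=np.nan
    return X
def save(n,p,s=1): cv2.imwrite('pics/'+n+'.png',cv2.resize(p['img'][...,::-1],None,fx=s,fy=s))
E
python3 - <<'E'
from h import *
np.set_printoptions(precision=4,suppress=True)
o=manip.get_obs(); print({k:o[k] for k in('clock','position','ee_rot','ft_force','grip_width')})
for n in('scene','top'):
    p=camera(n); save(n,p,1.5); np.save(n,p,allow_pickle=True)
    print(n,-p['R'].T@p['t'])
    for q in('jig','stop_block','knife_grip','knife_tip','knife','washer','tape_measure'):
        print(q,[(np.round(b['position'],3),round(b['conf'],2)) for b in boxes_of(q,p)])
E
```

```text
{'clock': 0.0, 'position': array([ 0.2471, -0.5737,  0.2525]), 'ee_rot': array([ 0.9794,  0.202 , -0.0002, -0.0007]), 'ft_force': array([-0.1178, -0.4814,  0.426 ]), 'grip_width': 0.9973033678396331}
scene [-0.4505  0.3302  1.1159]
jig [(array([0.645, 0.022, 0.092]), 0.75)]
stop_block []
knife_grip [(array([ 0.521, -0.394,  0.004]), 0.43)]
knife_tip [(array([ 0.52 , -0.394,  0.006]), 0.55)]
knife [(array([ 0.522, -0.394,  0.005]), 0.54)]
washer [(array([0.652, 0.086, 0.108]), 0.62), (array([ 0.619, -0.39 ,  0.015]), 0.53)]
tape_measure []
top [ 0.2076 -0.1849  1.3644]
jig [(array([0.673, 0.01 , 0.098]), 0.59)]
stop_block [(array([0.684, 0.076, 0.118]), 0.58)]
knife_grip []
knife_tip [(array([ 0.51 , -0.397,  0.004]), 0.57)]
knife [(array([ 0.509, -0.402,  0.01 ]), 0.79)]
washer [(array([ 0.612, -0.396,  0.011]), 0.72), (array([ 0.536, -0.303,  0.01 ]), 0.72), (array([ 0.48 , -0.517,  0.011]), 0.65)]
tape_measure [(array([ 0.299, -0.395,  0.065]), 0.6)]
```

View pics/top.png

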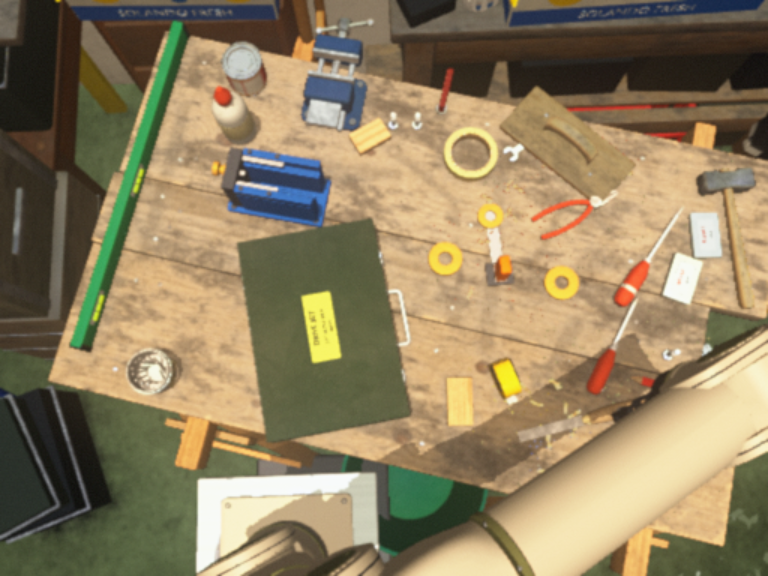

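View pics/scene.png

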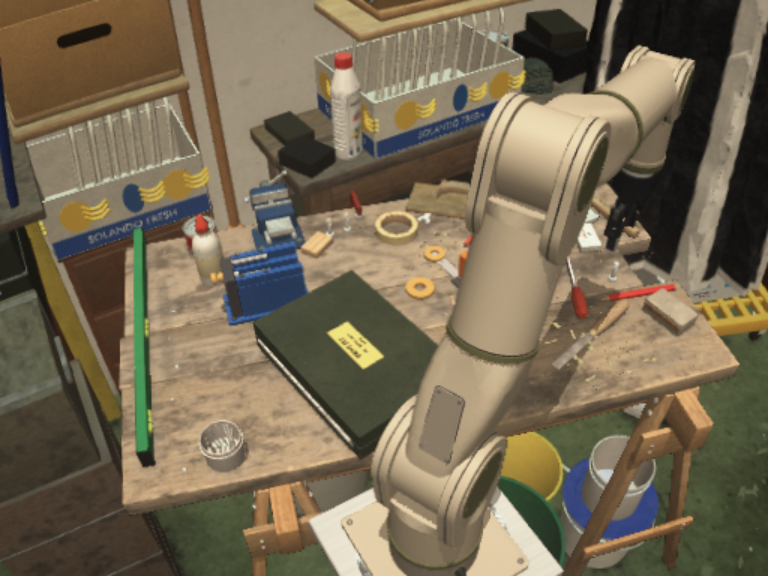

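The top view (768x576) shows the lifter's orange handle at (505,268), with its blade running up to the smallest washer at (490,215). The look-alikes are at (445,258) and (562,283). The jig is at (280,188) with its mouth on the right, so its +x is close to world +y, and its stop is at (235,178). The dark case lies below the jig and the tape measure is at (507,378). Next I'll measure the lifter and jig coarsely.

Run:
```python
from h import *
np.set_printoptions(precision=4,suppress=True)
p=np.load('top.npy',allow_pickle=True).item(); X=cloud(p)
hsv=cv2.cvtColor(p['img'],cv2.COLOR_RGB2HSV)
b=(hsv[...,0]>105)&(hsv[...,0]<130)&(hsv[...,1]>120)
def near(c,r): return np.hypot(X[...,0]-c[0],X[...,1]-c[1])<r
j=b&near((0.673,.01),.14)&(X[...,2]>.112)&(X[...,2]<.14)
P=X[j]; print(len(P),P.min(0),P.max(0),P.mean(0))
n,l,s,c=cv2.connectedComponentsWithStats(j.astype(np.uint8))
for i in range(1,n):
    if s[i,4]>20:
        Q=X[l==i]; r=cv2.minAreaRect((Q[:,:2]*1000).astype(np.float32)); print(s[i,4],Q.mean(0),r)
L=b&near((0.673,.01),.14)&(abs(X[...,2]-.098)<.006);print('ledge',L.sum(),X[L].mean(0))
o=(hsv[...,0]<12)&(hsv[...,1]>180)&near((.5,-.4),.09)&(X[...,2]>.06)
print('handle top',o.sum(),X[o].mean(0),cv2.minAreaRect((X[o][:,:2]*1000).astype(np.float32)))
w=(hsv[...,0]>12)&(hsv[...,0]<32)&(hsv[...,1]>120)
for q in [(.612,-.396),(.536,-.303),(.48,-.517)]:
    m=near(q,.05)&w&(X[...,2]>.004)&(X[...,2]<.03); print('w',m.sum(),X[m].mean(0),cv2.minEnclosingCircle((X[m][:,:2]*1000).astype(np.float32)))
cs=near((.55,.05),.4)&(X[...,2]>.066)&(X[...,2]<.085)&(p['img'].max(-1)<75)
r=cv2.minAreaRect((X[cs][:,:2]*1000).astype(np.float32));print('case',X[cs].mean(0),cv2.boxPoints(r))
```

```text
432 [ 0.6151 -0.0773  0.1123] [0.7201 0.0725 0.1281] [ 0.6625 -0.0099  0.1201]
59 [0.7112 0.0219 0.1203] ((711.2515869140625, 22.480445861816406), (40.64308547973633, 11.021234512329102), 77.76487731933594)
120 [ 0.6953 -0.0439  0.1201] ((696.2708740234375, -40.847599029541016), (76.39552307128906, 13.599946022033691), 77.45862579345703)
245 [ 0.6329 -0.0029  0.1201] ((635.8710327148438, 3.4159774780273438), (139.0758514404297, 15.725894927978516), 77.21534729003906)
ledge 280 [ 0.6763 -0.0218  0.0975]
handle top 20 [ 0.4953 -0.3969  0.0689] ((496.2987060546875, -396.49481201171875), (28.79100227355957, 11.921358108520508), 35.595027923583984)
w 198 [ 0.6157 -0.3928  0.0102] ((610.82470703125, -391.56414794921875), 44.38016128540039)
w 333 [ 0.5349 -0.3023  0.0097] ((535.550048828125, -302.7390441894531), 32.63922882080078)
w 341 [ 0.4808 -0.517   0.0099] ((481.0299987792969, -517.2932739257812), 32.233577728271484)
case [0.7145 0.0233 0.0759] [[ 362.32    349.8826]
 [ 717.4175 -225.7844]
 [ 918.2484 -101.9028]
 [ 563.1508  473.7642]]
```

```bash
cat >> h.py <<'E'
from scipy.spatial.transform import Rotation as Ro
def plan(target,yaw=None):
    """shift (fractions) in tool axes to bring TCP to target, turn fraction to bring tool x to yaw (deg)"""
    o=manip.get_obs(); R=Ro.from_quat(o['ee_rot']).as_matrix()
    d=R.T@(np.array(target)-o['position'])/.15
    y=np.degrees(np.arctan2(R[1,0],R[0,0]))
    print('tool yaw',y,'tilt',R[:,2],'shift',d)
    if yaw is not None: print('turn fraction total',-((yaw-y+180)%360-180)/30)
E
python3 - <<'E'
from h import *
np.set_printoptions(precision=4,suppress=True)
p=camera('wrist'); o=manip.get_obs(); R=Ro.from_quat(o['ee_rot']).as_matrix()
print('cam in tool',R.T@(-p['R'].T@p['t']-o['position']),'axes',p['R']@R, p['vertical_fov'])
plan((.53,-.40,.28),5)
E
```

```text
cam in tool [ 0.0804  0.0014 -0.1197] axes [[ 0.0015  1.      0.0006]
 [-0.9502  0.0016 -0.3115]
 [-0.3115 -0.0001  0.9502]] 58.242808003574524
tool yaw 23.308560016104423 tilt [ 0.0001 -0.0001 -1.    ] shift [ 2.1897 -0.3197 -0.1776]
turn fraction total 0.6102853338701474
```

>>> carry_out([
  [0.3,-0.05,-0.05,0,1],
  [0.65,-0.1,-0.1,0,1],
  [1,-0.16,-0.17,0,1],
])

```text
clock: 1.23
position: [0.3767, -0.4917, 0.279]
ee_rot: [0.979, 0.202, -0.0, -0.0]
ft_force: [0.8, -0.0, 0.1]
grip_width: 0.998
grasp_force: 0.0
```

>>> carry_out([
  [0.35,-0.05,0,0.2,1],
  [0.7,-0.1,0,0.4,1],
  [1,-0.16,0,0.6,1],
  [1,-0.16,0,0.6,1],
  [1,-0.16,0,0.6,1],
])

```text
clock: 1.85
position: [0.5034, -0.4117, 0.2787]
ee_rot: [0.999, 0.047, -0.0, 0.0]
ft_force: [-0.8, -1.4, 0.5]
grip_width: 0.999
grasp_force: 0.0
```

```bash
cat > lift.py <<'E'
from h import *
np.set_printoptions(precision=4,suppress=True)
def look(name,c=(.55,-.396),view=True):
    p=camera('wrist'); np.save(name,p,allow_pickle=True); 
    if view: save(name,p,1.5)
    X=cloud(p); hsv=cv2.cvtColor(p['img'],cv2.COLOR_RGB2HSV)
    return p,X,hsv
E
python3 - <<'E'
from lift import *
p,X,hsv=look('w1')
near=lambda c,r: np.hypot(X[...,0]-c[0],X[...,1]-c[1])<r
o=((hsv[...,0]<14)|(hsv[...,0]>175))&(hsv[...,1]>150)&near((.5,-.4),.08)&(X[...,2]>.07)&(X[...,2]<.09)
print('handle top',o.sum(),X[o].mean(0),cv2.minAreaRect((X[o][:,:2]*1000).astype(np.float32)))
for q in('washer','knife_grip','knife_tip'): print(q,[(b['position'],b['conf']) for b in boxes_of(q,p)])
for r in outline_of('washer',p):
    m=r['region']; Q=X[m&(X[...,2]<.03)]; Q=Q[~np.isnan(Q[:,0])]; print(len(Q),np.median(Q,0),cv2.minAreaRect((Q[:,:2]*1000).astype(np.float32)))
plan((.5,-.4,.28),5)
E
```

```text
handle top 679 [ 0.5064 -0.4056  0.0784] ((505.6055908203125, -405.7551574707031), (32.9073371887207, 18.41710662841797), 4.660487174987793)
washer [([0.6152, -0.3963, 0.0127], 0.92), ([0.5394, -0.3063, 0.008], 0.89), ([0.4824, -0.5189, 0.0078], 0.86)]
knife_grip [([0.5232, -0.4009, 0.0063], 0.63)]
knife_tip [([0.5232, -0.3976, 0.0121], 0.56)]
2047 [ 0.4847 -0.5188  0.0092] ((483.09686279296875, -518.818359375), (63.72183609008789, 63.17988586425781), 78.45526885986328)
1546 [ 0.6174 -0.3951  0.0101] ((616.4542236328125, -394.6084289550781), (48.27421951293945, 46.49647521972656), 5.9393744468688965)
tool yaw 5.2218856080168905 tilt [-0.     -0.0004 -1.    ] shift [-0.0124 -0.0825 -0.0069]
turn fraction total 0.00739618693389635
```

View pics/w1.png

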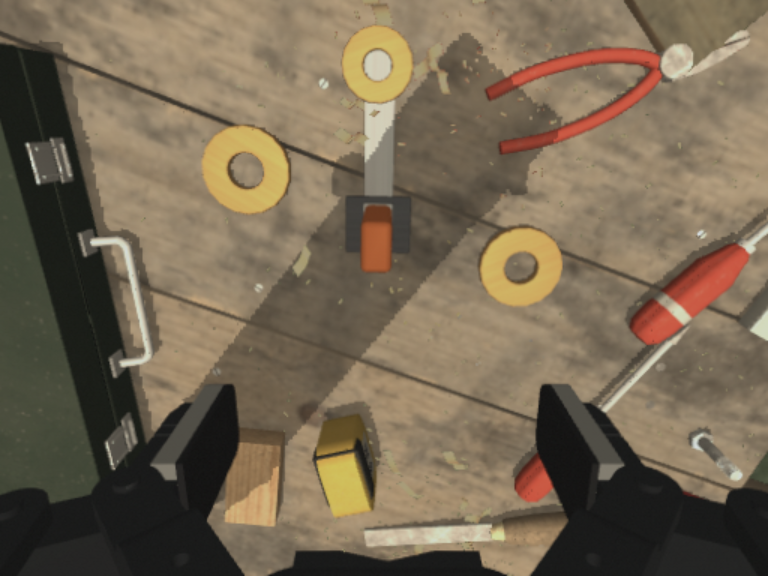

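The wrist view (768x576) shows the handle top at (376,240), the foot at (378,225), the target washer at (378,64) and the tool aligned with the lifter. The measured handle-to-washer distance is 111 mm against 110 mm expected, and the yaw is 5.5°. I'll go down and grip.

>>> carry_out([
  [0.02,-0.04,0.3,0,1],
  [0.02,-0.04,0.65,0,1],
  [0.02,-0.04,1,0,1],
])

```text
clock: 2.48
position: [0.5059, -0.4055, 0.1277]
ee_rot: [0.999, 0.046, 0.0, 0.0]
ft_force: [0.2, -0.3, 0.0]
grip_width: 0.998
grasp_force: 0.0
```

>>> carry_out([
  [0,0,0.2,0,1],
  [0,0,0.4,0,1],
  [0,0,0.53,0,1],
  [0,0,0.53,0,0.2],
  [0,0,0.53,0,0.0],
], force=60)

```text
clock: 3.1
position: [0.5069, -0.4055, 0.0506]
ee_rot: [0.999, 0.046, 0.001, 0.001]
ft_force: [-0.5, -0.2, 0.4]
grip_width: 0.604
grasp_force: 0.0
```

Run:
```python
from h import *
np.set_printoptions(precision=4,suppress=True)
plan((.5059,-.4057,.048),5.5); print(manip.get_obs()['ft_force'])
```

```text
tool yaw 5.300217178644109 tilt [ 0.0015 -0.0011 -1.    ] shift [-0.0067  0.0005  0.0176]
turn fraction total -0.006659427378529396
[-0.5457 -0.2059  0.3732]
```

>>> carry_out([
  [0,0,0,0,-0.2],
  [0,0,0,0,-0.4],
  [0,0,0,0,-0.48],
  [0,0,0,0,-0.52],
  [0,0,0,0,-0.6],
  [0,0,0,0,-1],
  [0,0,0,0,-1],
  [0,0,0,0,-1],
], force=80)

```text
clock: 4.1
position: [0.5065, -0.4049, 0.0496]
ee_rot: [0.999, 0.046, 0.0, 0.0]
ft_force: [-1.2, 2.1, 4.7]
grip_width: 0.227
grasp_force: 78.7
```

Run:
```python
from h import *
np.set_printoptions(precision=4,suppress=True)
o=manip.get_obs();print(o['position'],o['ft_force'],o['torque'],o['grasp_force'])
```

```text
[ 0.5065 -0.4049  0.0496] [-1.167   2.0643  4.6832] [0.4404 0.2138 0.0504] 78.65878343582153
```

>>> carry_out([
  [0,0,-0.02,0,-1],
  [0,0,-0.05,0,-1],
  [0,0,-0.1,0,-1],
  [0,0,-0.17,0,-1],
  [0,0,-0.26,0,-1],
  [0,0,-0.36,0,-1],
  [0,0,-0.46,0,-1],
  [0,0,-0.56,0,-1],
  [0,0,-0.66,0,-1],
  [0,0,-0.76,0,-1],
  [0,0,-0.86,0,-1],
  [0,0,-0.93,0,-1],
  [0,0,-0.98,0,-1],
  [0,0,-1,0,-1],
  [0,0,-1,0,-1],
])

```text
clock: 5.98
position: [0.5062, -0.4049, 0.1992]
ee_rot: [0.999, 0.046, -0.0, -0.0]
ft_force: [0.1, -0.5, -2.4]
grip_width: 0.226
grasp_force: 77.9
```

```bash
cat > held.py <<'E'
from lift import *
def held(n):
    p,X,hsv=look(n)
    o=manip.get_obs(); R=Ro.from_quat(o['ee_rot']).as_matrix(); T=(X-o['position'])@R
    w=(hsv[...,0]>12)&(hsv[...,0]<32)&(hsv[...,1]>110)&(abs(T[...,1])<.06)&(T[...,0]>.05)&(T[...,0]<.17)&(abs(T[...,2]-.038)<.03)
    k,l,s,_=cv2.connectedComponentsWithStats(w.astype(np.uint8))
    if k>1:
        w=l==1+s[1:,4].argmax(); Q=T[w]; A=np.c_[Q[:,:2],np.ones(len(Q))]; pl=np.linalg.lstsq(A,Q[:,2],rcond=None)[0]
        print('washer in tool mm',w.sum(),Q.mean(0)*1000,'slopes',pl[:2],'circ',cv2.minAreaRect((Q[:,:2]*1000).astype(np.float32)))
    b=(hsv[...,1]<70)&(hsv[...,2]>90)&(abs(T[...,1])<.02)&(T[...,0]>.035)&(T[...,0]<.1)&(abs(T[...,2]-.045)<.02)
    if b.sum()>20:
        Q=T[b]; A=np.c_[Q[:,:2],np.ones(len(Q))]; pl=np.linalg.lstsq(A,Q[:,2],rcond=None)[0]
        print('blade',b.sum(),Q.mean(0)*1000,'slopes',pl[:2],'rect',cv2.minAreaRect((Q[:,:2]*1000).astype(np.float32)))
    return p,X,hsv,T
E
python3 - <<'E'
from held import *
p,X,hsv,T=held('w2'); o=manip.get_obs(); print(o['position'],o['ft_force'],o['grasp_force'])
E
```

```text
washer in tool mm 4909 [99.4604  0.2789 39.4541] slopes [ 0.003  -0.0005] circ ((98.86368560791016, 0.2310028076171875), (24.889005661010742, 48.934146881103516), 0.6009200811386108)
blade 5053 [62.4241  1.5636 47.3311] slopes [-0.0008 -0.    ] rect ((62.129547119140625, 1.4863252639770508), (54.285648345947266, 22.085636138916016), 0.3723432123661041)
[ 0.5061 -0.4049  0.1989] [ 0.1575  0.4323 -3.7717] 77.93862462043762
```

View pics/w2.png

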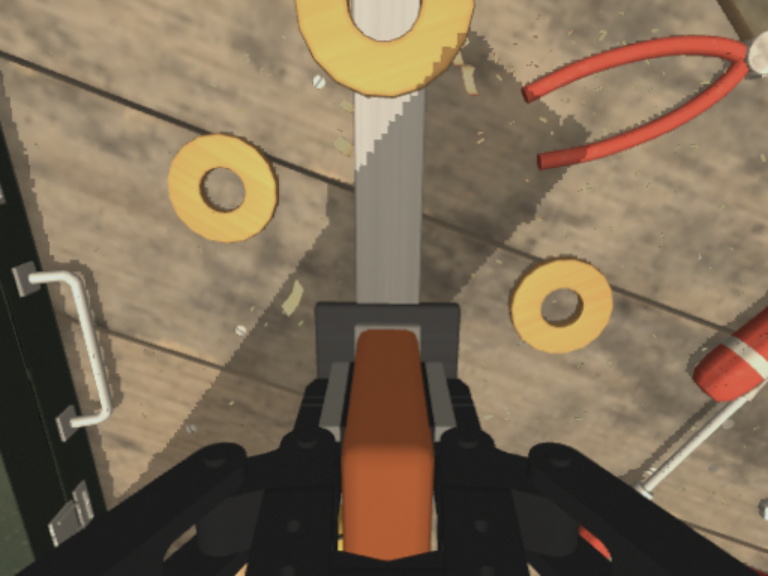

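The washer sits level and centred on the blade: its lower rim is at (385,95), the blade runs from (390,100) to (388,300), and the slopes are about 0. From the top view I put the jig origin near (0.668,-0.009) with a yaw of 77.3°. I'll carry it there slowly.

>>> carry_out([
  [0.007,-0.011,0,-0.016,-1],
  [0.02,-0.032,0,-0.048,-1],
  [0.044,-0.07,0,-0.104,-1],
  [0.075,-0.118,0,-0.176,-1],
  [0.109,-0.172,0,-0.256,-1],
  [0.143,-0.225,0,-0.336,-1],
  [0.177,-0.279,0,-0.416,-1],
  [0.211,-0.332,0,-0.496,-1],
  [0.245,-0.386,0,-0.576,-1],
  [0.279,-0.44,0,-0.656,-1],
  [0.309,-0.488,0,-0.728,-1],
  [0.34,-0.536,0,-0.8,-1],
])

```text
clock: 7.52
position: [0.5498, -0.3197, 0.1993]
ee_rot: [0.967, 0.254, -0.0, 0.0]
ft_force: [0.2, 0.8, -2.7]
grip_width: 0.223
grasp_force: 77.9
```

>>> carry_out([
  [0.053,-0.035,0,-0.08,-1],
  [0.106,-0.07,0,-0.16,-1],
  [0.159,-0.105,0,-0.24,-1],
  [0.212,-0.14,0,-0.32,-1],
  [0.264,-0.175,0,-0.4,-1],
  [0.317,-0.21,0,-0.48,-1],
  [0.37,-0.246,0,-0.56,-1],
  [0.423,-0.281,0,-0.64,-1],
  [0.476,-0.316,0,-0.72,-1],
  [0.529,-0.351,0,-0.8,-1],
])

```text
clock: 8.78
position: [0.5933, -0.2349, 0.1993]
ee_rot: [0.893, 0.45, 0.0, 0.0]
ft_force: [0.3, 0.2, -3.4]
grip_width: 0.224
grasp_force: 77.9
```

>>> carry_out([
  [0.056,-0.01,0,-0.072,-1],
  [0.113,-0.019,0,-0.144,-1],
  [0.175,-0.03,0,-0.224,-1],
  [0.238,-0.04,0,-0.304,-1],
  [0.3,-0.051,0,-0.384,-1],
  [0.363,-0.061,0,-0.464,-1],
  [0.426,-0.072,0,-0.544,-1],
  [0.488,-0.083,0,-0.624,-1],
  [0.545,-0.092,0,-0.696,-1],
  [0.588,-0.1,0,-0.752,-1],
  [0.613,-0.104,0,-0.784,-1],
  [0.626,-0.106,0,-0.8,-1],
  [0.626,-0.106,0,-0.8,-1],
])

```text
clock: 10.4
position: [0.6364, -0.1508, 0.1993]
ee_rot: [0.781, 0.625, -0.0, 0.0]
ft_force: [0.5, -0.5, -3.0]
grip_width: 0.225
grasp_force: 77.9
```

Run:
```python
from held import *
p,X,hsv,T=held('w3'); o=manip.get_obs(); print(o['clock'],o['position'],o['ft_force'],o['grasp_force'],o['joint_pos'])
plan((.6364,-.1504,.199),77.3)
b=(hsv[...,0]>100)&(hsv[...,0]<130)&(hsv[...,1]>110)&(X[...,2]>.112)&(X[...,2]<.13)
k,l,s,_=cv2.connectedComponentsWithStats(b.astype(np.uint8))
for i in range(1,k):
    if s[i,4]>100: Q=T[l==i]*1000; print(s[i],Q.mean(0),cv2.minAreaRect(Q[:,:2].astype(np.float32)))
```

```text
washer in tool mm 4887 [97.8828  0.2777 39.6751] slopes [ 0.006  -0.0001] circ ((97.08747100830078, 0.2854461669921875), (24.568960189819336, 48.714744567871094), 0.05894528701901436)
blade 4948 [61.6439  1.5155 47.5881] slopes [-0.0071  0.0061] rect ((67.09165954589844, -1.4969978332519531), (65.52899169921875, 35.0682373046875), 7.774256229400635)
10.45 [ 0.6363 -0.1509  0.1993] [-0.2815 -0.2127 -2.8416] 77.90281534194946 [ 0.5077  0.4693 -0.4722  1.4278  0.2157  1.2958 -0.2011]
tool yaw 77.28169342572559 tilt [-0.     -0.0002 -1.    ] shift [ 0.0035 -0.0003  0.002 ]
turn fraction total -0.000610219142479688
[ 179    0   32   77 1743] [ 97.1068 -32.8645  79.3761] ((98.29212951660156, -32.59564971923828), (13.875276565551758, 36.775306701660156), 89.06433868408203)
[ 310    0   31   77 2007] [98.8115 36.4557 79.5349] ((98.40440368652344, 36.91163635253906), (13.740081787109375, 36.539676666259766), 89.34663391113281)
```

View pics/w3.png

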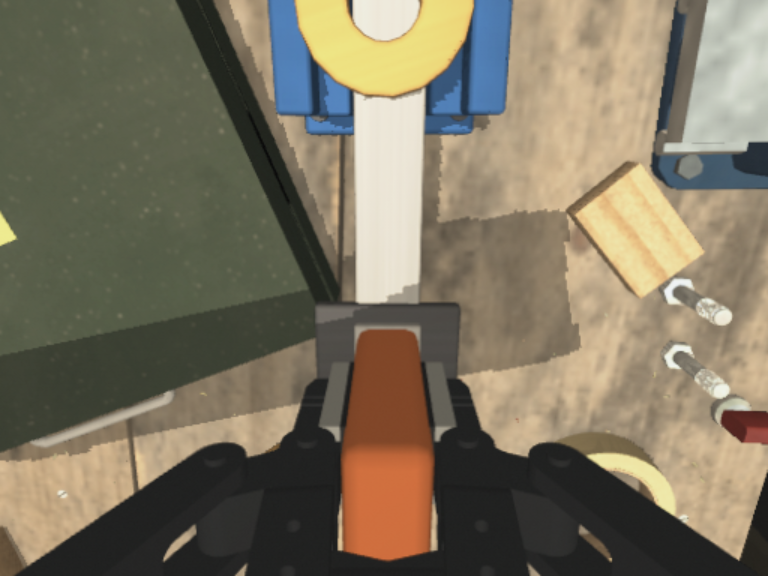

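The picture shows the wall ends at about (295,115) and (487,115) on either side of the washer, which is centred at (386,10); the case is on the left and clear. The channel midline is 2 mm to the tool's +y and the mouth is 80 mm ahead, as it should be. I'll correct sideways, lower to just above the walls and recheck.

>>> carry_out([
  [0.006,0.006,0.01,-0.006,-1],
  [0.006,0.012,0.04,-0.012,-1],
  [0.003,0.017,0.08,-0.017,-1],
  [0.003,0.017,0.12,-0.017,-1],
  [0.003,0.017,0.15,-0.017,-1],
  [0.003,0.017,0.17,-0.017,-1],
  [0.003,0.017,0.17,-0.017,-1],
  [0.003,0.017,0.17,-0.017,-1],
])

```text
clock: 11.45
position: [0.6391, -0.1508, 0.1741]
ee_rot: [0.778, 0.628, 0.0, 0.0]
ft_force: [-0.5, -0.2, -2.3]
grip_width: 0.223
grasp_force: 77.9
```

```bash
cat > walls.py <<'E'
from held import *
def walls(n):
    p,X,hsv,T=held(n); o=manip.get_obs(); print(o['clock'],o['position'],o['ft_force'],o['grasp_force'])
    b=(hsv[...,0]>100)&(hsv[...,0]<130)&(hsv[...,1]>110)&(X[...,2]>.114)&(X[...,2]<.128)
    k,l,s,_=cv2.connectedComponentsWithStats(b.astype(np.uint8))
    for i in range(1,k):
        if s[i,4]>100:
            Q=T[l==i]*1000; r=cv2.minAreaRect(Q[:,:2].astype(np.float32)); print(Q.mean(0),r)
    return p,X,hsv,T
E
python3 - <<'E'
from walls import *
walls('w4'); plan((0,0,0),77.8)
E
```

```text
washer in tool mm 4892 [97.7647  0.19   39.7962] slopes [ 0.0138 -0.0053] circ ((97.85597229003906, -2.2395458221435547), (25.891393661499023, 52.428043365478516), 4.184567451477051)
blade 4937 [61.5489  1.5026 47.6427] slopes [-0.0073  0.0007] rect ((67.105712890625, -1.5393562316894531), (65.529052734375, 35.0434684753418), 7.619765758514404)
11.5 [ 0.6391 -0.1508  0.1741] [ 0.0105 -0.1108 -2.8659] 77.91675567626953
[ 96.1824 -33.7837  54.2303] ((95.8055419921875, -34.31776809692383), (32.35392379760742, 13.947443008422852), 0.4735652506351471)
[96.1389 34.5995 54.3192] ((95.9927749633789, 35.16920471191406), (13.904644966125488, 33.32742691040039), 89.86968231201172)
tool yaw 77.81829909750212 tilt [ 0.0004 -0.0002 -1.    ] shift [ 0.0836 -4.3775  1.1586]
turn fraction total 0.0006099699167369484
```

>>> carry_out([
  [0,0,0.02,0,-1],
  [0,0,0.05,0,-1],
  [0,0,0.09,0,-1],
  [0,0,0.13,0,-1],
  [0,0,0.155,0,-1],
  [0,0,0.17,0,-1],
  [0,0,0.178,0,-1],
  [0,0,0.186,0,-1],
  [0,0,0.194,0,-1],
  [0,0,0.202,0,-1],
  [0,0,0.21,0,-1],
  [0,0,0.218,0,-1],
  [0,0,0.226,0,-1],
  [0,0,0.233,0,-1],
  [0,0,0.233,0,-1],
])

```text
clock: 13.38
position: [0.6389, -0.1508, 0.1388]
ee_rot: [0.778, 0.628, -0.0, -0.0]
ft_force: [0.5, -0.3, -1.9]
grip_width: 0.228
grasp_force: 77.9
```

Run:
```python
from walls import *
p,X,hsv,T=walls('w5')
m=(hsv[...,0]>12)&(hsv[...,0]<32)&(hsv[...,1]>110)&(abs(T[...,1])<.03)&(T[...,0]>.07)&(T[...,0]<.12)
print('washer top z',np.median(X[m][:,2]))
```

```text
washer in tool mm 4329 [97.3273  2.0939 33.8036] slopes [-0.001  -0.0004] circ ((96.42375946044922, 0.5128498077392578), (23.303380966186523, 49.1232795715332), 0.26574912667274475)
blade 4962 [61.6273  1.4413 47.6215] slopes [-0.0099  0.0032] rect ((64.65487670898438, 0.6135578155517578), (39.6248664855957, 59.435882568359375), 89.11881256103516)
13.425 [ 0.639  -0.1508  0.1388] [ 0.2107  0.3408 -2.8913] 77.93709754943848
[ 92.6878 -33.5533  19.0431] ((92.65966033935547, -34.189327239990234), (26.700040817260742, 14.36451244354248), 1.4731857776641846)
[92.7416 34.6136 19.0719] ((92.69743347167969, 35.06705856323242), (26.246030807495117, 13.935553550720215), 0.2278505265712738)
washer top z 0.10506109778051914
```

View pics/w5.png

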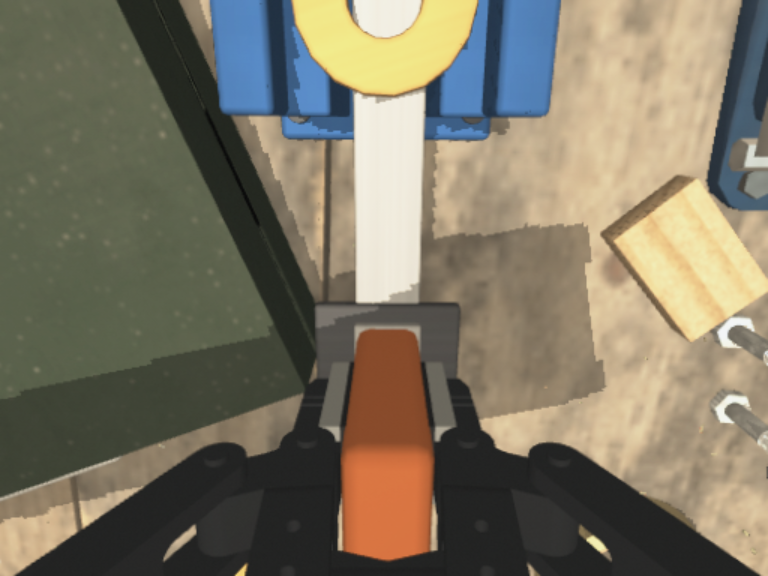

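The washer is down flat on both ledges: its top is at 105–106 mm, its lower rim at (388,95), and the ledges show on both sides. The blade is about 6 mm below it. I'll draw the blade out and raise it to the washer's mid-height.

>>> carry_out([
  [-0.01,0,0,0,-1],
  [-0.04,0,0,0,-1],
  [-0.08,0,0,0,-1],
  [-0.12,0,0,0,-1],
  [-0.16,0,0,0,-1],
  [-0.2,0,0,0,-1],
  [-0.24,0,0,0,-1],
  [-0.28,0,0,0,-1],
  [-0.32,0,0,0,-1],
  [-0.35,0,0,0,-1],
  [-0.367,0,0,0,-1],
  [-0.367,-0.003,0,0,-1],
  [-0.367,-0.007,-0.02,0,-1],
  [-0.367,-0.007,-0.05,0,-1],
  [-0.367,-0.007,-0.075,0,-1],
  [-0.367,-0.007,-0.075,0,-1],
  [-0.367,-0.007,-0.075,0,-1],
])

```text
clock: 15.55
position: [0.6263, -0.2044, 0.15]
ee_rot: [0.778, 0.628, -0.0, 0.0]
ft_force: [-0.4, -0.4, -1.0]
grip_width: 0.225
grasp_force: 77.9
```

Run:
```python
from walls import *
p,X,hsv,T=walls('w6')
o=manip.get_obs()
P=camera('top'); save('t6',P); Y=cloud(P); h=cv2.cvtColor(P['img'],cv2.COLOR_RGB2HSV)
m=(h[...,0]>12)&(h[...,0]<32)&(h[...,1]>110)&(np.hypot(Y[...,0]-.66,Y[...,1]+.043)<.06)&(Y[...,2]>.095)
O=np.array([.6683,-.009]);a=np.radians(77.6);u=np.array([np.cos(a),np.sin(a)]);n=np.array([-u[1],u[0]])
Q=Y[m];print('top washer',m.sum(),Q.mean(0),(Q[:,:2].mean(0)-O)@u,(Q[:,:2].mean(0)-O)@n)
```

```text
blade 6692 [69.7609  1.5776 47.4839] slopes [-0.002   0.0024] rect ((67.51107788085938, 1.5884513854980469), (65.2070083618164, 22.313011169433594), 0.802298367023468)
15.6 [ 0.6263 -0.2043  0.15  ] [ 0.0414 -0.1973 -2.3758] 77.9368793964386
top washer 210 [ 0.6616 -0.0419  0.1052] -0.03359038534741399 -0.0005027837818239589
```

>>> carry_out([
  [0.01,0,0,0,-1],
  [0.03,0,0,0,-1],
  [0.045,0,0,0,-1],
  [0.06,0,0,0,-1],
  [0.08,0,0,0,-1],
  [0.11,0,0,0,-1],
  [0.15,0,0,0,-1],
  [0.19,0,0,0,-1],
  [0.23,0,0,0,-1],
  [0.27,0,0,0,-1],
  [0.31,0,0,0,-1],
  [0.34,0,0,0,-1],
  [0.37,0,0,0,-1],
  [0.39,0,0,0,-1],
  [0.4,0,0,0,-1],
  [0.4,0,0,0,-1],
])

```text
clock: 17.65
position: [0.639, -0.1456, 0.1501]
ee_rot: [0.778, 0.628, 0.0, -0.0]
ft_force: [0.5, -0.1, -2.4]
grip_width: 0.222
grasp_force: 78.1
```

Run:
```python
from walls import *
o=manip.get_obs(); print(o['position'],o['ft_force'],o['clock'])
O=np.array([.6683,-.009]);a=np.radians(77.6);u=np.array([np.cos(a),np.sin(a)]);n=np.array([-u[1],u[0]])
out=[]
for c in('top','scene'):
    P=camera(c); Y=cloud(P); h=cv2.cvtColor(P['img'],cv2.COLOR_RGB2HSV)
    Z=np.stack([(Y[...,:2]-O)@u,(Y[...,:2]-O)@n,Y[...,2]],-1)
    m=(h[...,0]>12)&(h[...,0]<32)&(h[...,1]>110)&(abs(Z[...,1])<.03)&(Z[...,0]>-.07)&(Z[...,0]<.07)&(Z[...,2]>.095)
    print(c,m.sum(),Z[m].min(0)*1000,Z[m].max(0)*1000)
    if c=='top':
        r=(abs(Z[...,1])<.012)&(Z[...,0]>-.03)&(Z[...,0]<.1)
        v=np.argsort(Z[r][:,0])
        for i in v[::2]: print(np.round(Z[r][i]*1000),P['img'][r][i],end=';')
    ys,xs=np.where((abs(Z[...,1])<.05)&(abs(Z[...,0])<.1)&(Z[...,2]>.08)); 
    y0,x0=ys.min(),xs.min(); im=P['img'][y0:y0+75,x0:x0+95]; out.append(cv2.resize(im,(760,290*2),interpolation=3)[:300*2])
cv2.imwrite('pics/c7.png',out[0][...,::-1])
```

```text
[ 0.639  -0.1456  0.1501] [ 0.4832 -0.0578 -2.404 ] 17.65
top 186 [-11.2318 -22.5692  97.891 ] [ 37.1956  19.5667 114.1085]
[-30.  -8. 101.] [233 219 199];[-29.   3. 100.] [235 219 198];[-29.   1. 101.] [231 216 193];[-28.  -4. 104.] [231 217 194];[-27.  -8. 101.] [233 218 196];[-27.   6.  98.] [227 209 188];[-27. -10. 101.] [224 205 183];[-26.  -4. 103.] [231 216 193];[-25.   7. 101.] [228 213 191];[-24.   2. 103.] [233 219 195];[-23.   9. 105.] [226 212 190];[-22.  -6. 103.] [234 219 198];[-22.  -5.  98.] [232 219 195];[-22.   3. 104.] [232 216 194];[-21. -12. 103.] [172 159 146];[-21.  -2. 105.] [232 217 193];[-20.  -5. 104.] [232 218 195];[-19.  -8. 105.] [232 213 192];[-19.   2. 107.] [233 219 196];[-18.  -4. 106.] [232 217 194];[-17.  -7. 105.] [234 219 197];[-16.   6. 100.] [236 220 198];[-16. -10. 104.] [218 205 186];[-15.  -4. 106.] [224 204 182];[-15.  -2. 102.] [228 212 189];[-14.   9. 101.] [172 161 157];[-13.   4. 102.] [224 204 180];[-12.  -2. 101.] [219 191 155];[-11.   9. 100.] [129 119 124];[-11.   7. 101.] [189 160 125];[-10. -11.  16.] [ 61  86 133];[ -9.   9. 106.
[... 3124 characters left out ...]
[104  93  86];[ 88.   3. 120.] [102  93  84];[ 89.  -6. 126.] [104  91  85];[ 89.  -2. 121.] [100  91  84];[ 90.  -1. 117.] [102  90  83];[ 90.   2. 125.] [105  94  86];[ 91. -11. 120.] [102  89  84];[ 92.   9. 118.] [107  97  87];[ 93.  11. 115.] [102  90  83];[ 93.  -9. 123.] [105  93  85];[ 93.   6. 119.] [103  91  84];[ 94.  -1. 122.] [104  92  85];[ 95.   8. 121.] [100  93  82];[ 95.  -5. 119.] [102  93  84];[ 96.  11. 123.] [109  94  82];[ 97.   3. 116.] [103  91  81];[ 97.  -1. 119.] [112  94  81];[ 99.   7. 118.] [117  99  79];[ 99.   0. 123.] [166 124  71];[ 99. -12. 121.] [129 111  95];[100.   1. 118.] [145 115  75];scene 68 [-10.1418 -23.5981  98.1235] [ 35.8496   9.2499 110.0517]
```

View pics/c7.png

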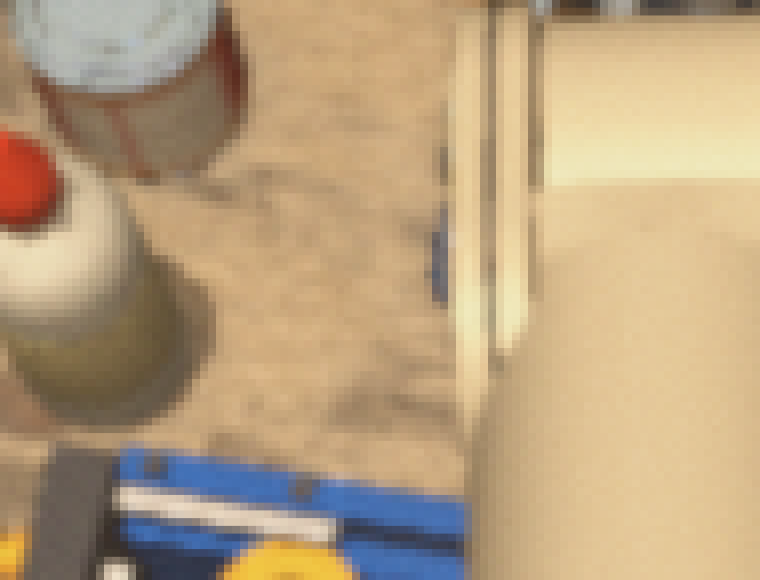

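The crop shows the washer's top at (285,560), already under the lips. In the jig frame it spans x = -11 to 37 mm, and the black plunger tip starts near x ≈ 63 mm, so about 26 mm remain. I'll advance 20 mm and then creep.

>>> carry_out([
  [0.02,0,0,0,-1],
  [0.045,0,0,0,-1],
  [0.07,0,0,0,-1],
  [0.095,0,0,0,-1],
  [0.115,0,0,0,-1],
  [0.128,0,0,0,-1],
  [0.133,0,0,0,-1],
  [0.133,0,0,0,-1],
  [0.133,0,0,0,-1],
])

```text
clock: 18.88
position: [0.6432, -0.1262, 0.1501]
ee_rot: [0.778, 0.628, 0.0, 0.0]
ft_force: [0.1, 0.1, -1.7]
grip_width: 0.226
grasp_force: 78.1
```

>>> carry_out([
  [0.004,0,0,0,-1],
  [0.008,0,0,0,-1],
  [0.008,0,0,0,-1],
])

```text
clock: 19.25
position: [0.6435, -0.125, 0.1502]
ee_rot: [0.778, 0.628, 0.0, 0.0]
ft_force: [0.8, -0.2, -1.6]
grip_width: 0.225
grasp_force: 78.1
```

>>> carry_out([
  [0.003,0,0,0,-1],
  [0.006,0,0,0,-1],
  [0.009,0,0,0,-1],
  [0.009,0,0,0,-1],
])

```text
clock: 19.75
position: [0.6438, -0.1236, 0.1501]
ee_rot: [0.778, 0.628, 0.0, 0.0]
ft_force: [0.4, -0.5, -1.6]
grip_width: 0.224
grasp_force: 78.1
```

>>> carry_out([
  [0.003,0,0,0,-1],
  [0.006,0,0,0,-1],
  [0.008,0,0,0,-1],
  [0.008,0,0,0,-1],
])

```text
clock: 20.25
position: [0.644, -0.1224, 0.1501]
ee_rot: [0.778, 0.628, 0.0, 0.0]
ft_force: [0.2, -1.5, -2.6]
grip_width: 0.227
grasp_force: 78.1
```

>>> carry_out([
  [0.002,0,0,0,-1],
  [0.004,0,0,0,-1],
  [0.004,0,0,0,-1],
])

```text
clock: 20.62
position: [0.6441, -0.1219, 0.1501]
ee_rot: [0.778, 0.628, 0.0, 0.0]
ft_force: [1.2, 0.2, -1.6]
grip_width: 0.223
grasp_force: 78.1
```

Those readings were noise; the washer is not touching the stop yet.

>>> carry_out([
  [0.003,0,0,0,-1],
  [0.006,0,0,0,-1],
  [0.008,0,0,0,-1],
  [0.008,0,0,0,-1],
])

```text
clock: 21.12
position: [0.6444, -0.1207, 0.1501]
ee_rot: [0.778, 0.628, 0.0, 0.0]
ft_force: [-0.1, -0.1, -2.1]
grip_width: 0.221
grasp_force: 78.1
```

>>> carry_out([
  [0.003,0,0,0,-1],
  [0.006,0,0,0,-1],
  [0.008,0,0,0,-1],
  [0.008,0,0,0,-1],
])

```text
clock: 21.62
position: [0.6446, -0.1197, 0.1501]
ee_rot: [0.778, 0.628, -0.0, 0.0]
ft_force: [-0.6, -1.2, -1.5]
grip_width: 0.217
grasp_force: 78.1
```

>>> carry_out([
  [0.002,0,0,0,-1],
  [0.004,0,0,0,-1],
  [0.005,0,0,0,-1],
  [0.005,0,0,0,-1],
])

```text
clock: 22.12
position: [0.6447, -0.1194, 0.1502]
ee_rot: [0.778, 0.628, -0.0, 0.0]
ft_force: [-1.0, -4.5, -1.1]
grip_width: 0.22
grasp_force: 78.2
```

```bash
cat > f.py <<'E'
from h import *
F=[]
for i in range(5):
    camera('top'); F.append(manip.get_obs()['ft_force'])
a=np.radians(77.7);u=np.array([np.cos(a),np.sin(a),0])
print(np.round(np.mean(F,0),2),'along',np.round(np.array(F)@u,2),manip.get_obs()['position'],manip.get_obs()['clock'])
E
python3 f.py
```

```text
[-1.37 -4.73 -0.31] along [-4.21 -4.67 -5.24 -5.05 -5.41] [ 0.64475937 -0.11933982  0.15016512] 22.375
```

It's touching the stop, at about 5 N. I'll add about 0.5 mm and hold.

>>> carry_out([
  [0.002,0,0,0,-1],
  [0.0035,0,0,0,-1],
  [0.0035,0,0,0,-1],
])

```text
clock: 22.75
position: [0.6448, -0.1192, 0.1502]
ee_rot: [0.778, 0.628, -0.0, 0.0]
ft_force: [-1.1, -6.0, -0.7]
grip_width: 0.22
grasp_force: 78.3
```

```bash
python3 f.py
```

```text
[-1.37 -5.77  0.21] along [-5.81 -5.03 -6.27 -6.77 -5.76] [ 0.6448157  -0.11919523  0.15022072] 23.0
```

>>> carry_out([
  [0.002,0,0,0,-1],
  [0.004,0,0,0,-1],
  [0.006,0,0,0,-1],
  [0.006,0,0,0,-1],
])

```text
clock: 23.5
position: [0.6449, -0.119, 0.1503]
ee_rot: [0.779, 0.628, -0.001, 0.001]
ft_force: [-2.9, -7.7, 1.9]
grip_width: 0.225
grasp_force: 78.4
```

```bash
python3 f.py
```

```text
[-2.55 -7.72  1.32] along [-7.82 -8.3  -7.93 -8.55 -7.85] [ 0.64489882 -0.11899756  0.15028264] 23.75
```

The push holds at 8 N. I'll keep it there for about a second in all, then back off slowly.

>>> carry_out([
  [0,0,0,0,-1],
  [0,0,0,0,-1],
  [0,0,0,0,-1],
  [0,0,0,0,-1],
  [0,0,0,0,-1],
])

```text
clock: 24.38
position: [0.6449, -0.119, 0.1503]
ee_rot: [0.779, 0.628, -0.001, 0.001]
ft_force: [-2.0, -7.3, 1.3]
grip_width: 0.223
grasp_force: 78.4
```

>>> carry_out([
  [-0.002,0,0,0,-1],
  [-0.004,0,0,0,-1],
  [-0.006,0,0,0,-1],
  [-0.008,0,0,0,-1],
  [-0.01,0,0,0,-1],
  [-0.012,0,0,0,-1],
  [-0.014,0,0,0,-1],
  [-0.016,0,0,0,-1],
  [-0.018,0,0,0,-1],
  [-0.02,0,0,0,-1],
  [-0.022,0,0,0,-1],
  [-0.024,0,0,0,-1],
  [-0.026,0,0,0,-1],
  [-0.028,0,0,0,-1],
  [-0.03,0,0,0,-1],
  [-0.034,0,0,0,-1],
  [-0.04,0,0,0,-1],
  [-0.05,0,0,0,-1],
  [-0.06,0,0,0,-1],
  [-0.07,0,0,0,-1],
])

```text
clock: 26.88
position: [0.6429, -0.1279, 0.1502]
ee_rot: [0.778, 0.628, 0.0, 0.0]
ft_force: [0.3, 0.4, -1.2]
grip_width: 0.223
grasp_force: 78.2
```

>>> carry_out([
  [-0.05,0,0,0,-1],
  [-0.12,0,0,0,-1],
  [-0.2,0,0,0,-1],
  [-0.28,0,0,0,-1],
  [-0.36,0,0,0,-1],
  [-0.44,0,0,0,-1],
  [-0.52,0,0,0,-1],
  [-0.58,0,0,0,-1],
  [-0.62,0,0,0,-1],
  [-0.65,0,0,0,-1],
  [-0.65,0,0,0,-1],
])

```text
clock: 28.25
position: [0.6223, -0.2232, 0.1501]
ee_rot: [0.778, 0.628, -0.0, 0.0]
ft_force: [0.7, 0.9, -3.1]
grip_width: 0.227
grasp_force: 78.2
```

Run:
```python
from h import *
np.set_printoptions(precision=4,suppress=True)
o=manip.get_obs(); print(o['clock'],o['position'],o['ft_force'])
O=np.array([.6683,-.009]);a=np.radians(77.6);u=np.array([np.cos(a),np.sin(a)]);n=np.array([-u[1],u[0]])
P=camera('top'); Y=cloud(P); h=cv2.cvtColor(P['img'],cv2.COLOR_RGB2HSV)
Z=np.stack([(Y[...,:2]-O)@u,(Y[...,:2]-O)@n,Y[...,2]],-1)
m=(h[...,0]>12)&(h[...,0]<32)&(h[...,1]>110)&(abs(Z[...,1])<.03)&(Z[...,0]>-.07)&(Z[...,0]<.08)&(Z[...,2]>.095)
print(m.sum(),Z[m].min(0)*1000,Z[m].max(0)*1000)
im=P['img'][85:295,100:420]; cv2.imwrite('pics/t8.png',cv2.resize(im,None,fx=2.5,fy=2.5,interpolation=2)[...,::-1])
```

```text
28.25 [ 0.6223 -0.2232  0.1501] [ 0.6865  0.9028 -3.0859]
185 [ 15.0434 -22.1527  99.0595] [ 67.0334  15.6438 112.6655]
```

View pics/t8.png

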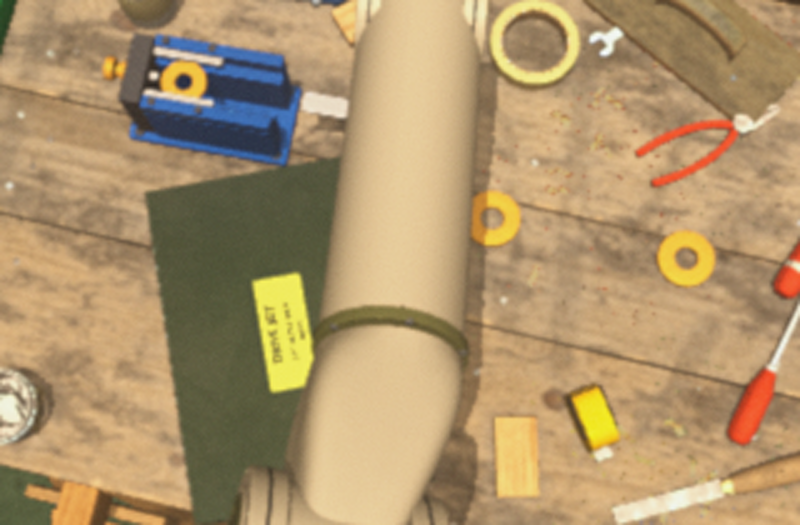

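The crop shows the washer at (184,80) under the lips and against the plunger. The blade tip at (325,105) is out of the jig, and the lifter's old place on the table is free. I'll take the lifter back there.

>>> carry_out([
  [0,0,-0.07,0,-1],
  [-0.03,-0.01,-0.14,0.05,-1],
  [-0.1,-0.037,-0.2,0.18,-1],
  [-0.17,-0.063,-0.2,0.3,-1],
  [-0.24,-0.09,-0.2,0.43,-1],
  [-0.31,-0.115,-0.2,0.555,-1],
  [-0.38,-0.14,-0.2,0.68,-1],
  [-0.449,-0.167,-0.2,0.806,-1],
])

```text
clock: 29.3
position: [0.5835, -0.2842, 0.1812]
ee_rot: [0.893, 0.45, 0.0, 0.001]
ft_force: [-0.3, 0.6, -1.7]
grip_width: 0.225
grasp_force: 78.0
```

>>> carry_out([
  [-0.08,0.005,0,0.134,-1],
  [-0.16,0.01,0,0.268,-1],
  [-0.24,0.016,0,0.403,-1],
  [-0.32,0.021,0,0.537,-1],
  [-0.4,0.027,0,0.671,-1],
  [-0.478,0.032,0,0.806,-1],
])

```text
clock: 30.05
position: [0.5449, -0.3448, 0.1812]
ee_rot: [0.968, 0.253, 0.0, 0.0]
ft_force: [0.4, 0.6, -2.8]
grip_width: 0.224
grasp_force: 78.0
```

>>> carry_out([
  [-0.07,0.037,0,0.134,-1],
  [-0.14,0.075,0,0.268,-1],
  [-0.21,0.112,0,0.403,-1],
  [-0.28,0.15,0,0.537,-1],
  [-0.35,0.187,0,0.671,-1],
  [-0.4,0.212,0,0.76,-1],
  [-0.423,0.225,0,0.806,-1],
  [-0.423,0.225,0,0.806,-1],
])

```text
clock: 31.05
position: [0.5064, -0.4048, 0.1803]
ee_rot: [0.999, 0.046, 0.0, 0.0]
ft_force: [0.4, -0.7, -2.7]
grip_width: 0.223
grasp_force: 78.0
```

Run:
```python
from h import *
np.set_printoptions(precision=4,suppress=True)
o=manip.get_obs(); print(o['clock'],o['ft_force']); plan((.5064,-.4049,.0496),5.3)
```

```text
31.05 [ 0.4146 -0.6855 -2.7101]
tool yaw 5.285042726931317 tilt [ 0.0002 -0.     -1.    ] shift [0.     0.0009 0.8714]
turn fraction total -0.0004985757689562813
```

>>> carry_out([
  [0,0,0.1,0,-1],
  [0,0,0.25,0,-1],
  [0,0,0.4,0,-1],
  [0,0,0.55,0,-1],
  [0,0,0.68,0,-1],
  [0,0,0.77,0,-1],
  [0,0,0.82,0,-1],
  [0,0,0.845,0,-1],
  [0,0,0.855,0,-1],
  [0,0,0.861,0,-1],
  [0,0,0.866,0,-1],
  [0,0,0.87,0,-1],
  [0,0,0.87,0,-1],
  [0,0,0.87,0,-1],
])

```text
clock: 32.8
position: [0.5063, -0.4048, 0.0497]
ee_rot: [0.999, 0.046, 0.0, 0.0]
ft_force: [0.4, -0.5, -2.9]
grip_width: 0.225
grasp_force: 78.1
```

```bash
python3 f.py
```

```text
[ 0.13 -0.06 -2.02] along [ 0.19 -0.04  0.12 -0.22 -0.23] [ 0.50632418 -0.40483113  0.04967568] 33.05
```

>>> carry_out([
  [0,0,0.002,0,-1],
  [0,0,0.004,0,-1],
  [0,0,0.004,0,-1],
])

```text
clock: 33.42
position: [0.5064, -0.4048, 0.0496]
ee_rot: [0.999, 0.046, 0.0, 0.0]
ft_force: [-3.6, 1.9, 4.7]
grip_width: 0.228
grasp_force: 79.0
```

```bash
python3 f.py
```

```text
[-2.51  2.08  4.75] along [1.11 2.04 1.53 2.03 0.8 ] [ 0.50637341 -0.40480571  0.0496391 ] 33.675
```

The lifter is standing on the table. I'll release it gently and rise straight up.

>>> carry_out([
  [0,0,0,0,-0.5],
  [0,0,0,0,-0.45],
  [0,0,0,0,-0.4],
  [0,0,0,0,-0.2],
  [0,0,0,0,0],
  [0,0,0,0,0.3],
  [0,0,0,0,0.3],
  [0,0,-0.05,0,0.3],
  [0,0,-0.2,0,0.3],
  [0,0,-0.4,0,0.3],
  [0,0,-0.65,0,0.3],
  [0,0,-0.9,0,0.3],
  [0,0,-1,0,0.3],
  [0,0,-1,0,0.3],
])

```text
clock: 35.42
position: [0.5066, -0.405, 0.1998]
ee_rot: [0.999, 0.046, 0.001, 0.001]
ft_force: [-0.3, 0.2, -0.5]
grip_width: 0.65
grasp_force: 0.0
```

Run:
```python
from lift import *
p,X,hsv=look('w9'); o=manip.get_obs(); print(o['clock'],o['ft_force'])
m=((hsv[...,0]<14)|(hsv[...,0]>175))&(hsv[...,1]>150)&(np.hypot(X[...,0]-.5,X[...,1]+.4)<.08)&(X[...,2]>.07)&(X[...,2]<.09)
print(X[m].mean(0),cv2.minAreaRect((X[m][:,:2]*1000).astype(np.float32)))
P=camera('top'); Y=cloud(P); h=cv2.cvtColor(P['img'],cv2.COLOR_RGB2HSV)
O=np.array([.6683,-.009]);a=np.radians(77.6);u=np.array([np.cos(a),np.sin(a)]);n=np.array([-u[1],u[0]])
Z=np.stack([(Y[...,:2]-O)@u,(Y[...,:2]-O)@n,Y[...,2]],-1)
m=(h[...,0]>12)&(h[...,0]<32)&(h[...,1]>110)&(abs(Z[...,1])<.03)&(Z[...,0]>-.07)&(Z[...,0]<.08)&(Z[...,2]>.095)
print(Z[m].min(0)*1000,Z[m].max(0)*1000)
```

```text
35.475 [ 0.3128 -0.0006 -1.2281]
[ 0.5068 -0.406   0.0783] ((505.34332275390625, -406.2904968261719), (33.367637634277344, 18.904930114746094), 5.03106164932251)
[ 14.5041 -22.9246  97.6038] [ 65.3599  16.3419 113.7761]
```

View pics/w9.png

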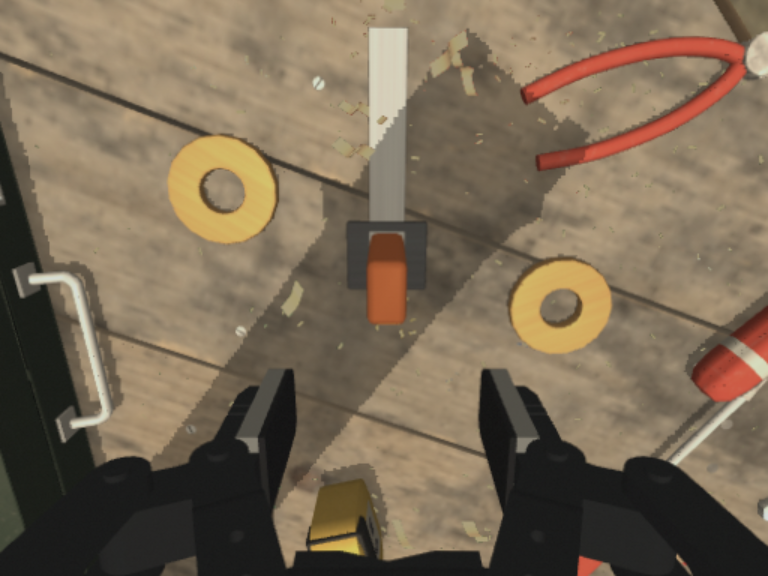

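The lifter stands upright (handle at (387,280), blade tip at (388,30)), the gripper is clear of it, and the washer is still at the stop.

```bash
python3 -c "
from workcell import ticket
print(ticket.hand_in())"
```

```text
the job is handed in; nothing more can be done
None
```

The job is handed in at about 35.5 s: the washer sits under the keeper lips against the spring stop after about 8 N for roughly a second, the lifter stands upright on the table, and the tape measure was never touched.

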